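Shut and lock the noodle cutter's cover

ROBOT

A 7-joint arm with a two-finger parallel gripper is mounted at the origin on the work surface. World frame = base frame: x ahead of the robot, y to its left, z up, the work surface at z = 0. Lengths are in m, angles in rad, forces in N, time in s.
With the tool pointing down it reaches from about 0.375 to 0.925 m from the base axis. Payload 3.1 kg.
Tool frame: the origin (TCP) lies between the finger pads; the fingertips stand 19 mm ahead of it and the grasp point (between the pads) is the TCP; z points along the fingers, y is the direction in which the jaws open and shut (so a half turn about z gives the same grasp; the last joint's range is limited). The gripper opens to 85 mm and grips with 20 to 120 N. Pads are 22 mm wide; open, the fingers measure 114 mm over their backs; the gripper's body (76 mm by 85 mm) begins 54 mm behind the grasp point. The pads swing forward as they close: fully open they stand 13 mm farther back than shut.
Start: joints at [1.132, 0.383, 0.044, 1.598, -0.018, 1.161, -0.05], TCP at [0.217, -0.613, 0.224] pointing down, gripper open.
Joint ranges: [-2.61, 2.61], [-0.41, 2.15], [-1.48, 1.57], [0, 2.5], [-1.57, 4.71], [0.05, 1.97], [-2.85, 2.85]. Speed limits (rad/s): [2.79, 2.79, 3.14, 3.14, 3.14, 3.14, 3.14].

INTERFACE

Orientations are given as a unit quaternion [x, y, z, w].
In Python, from bench import move_ptp, movel, move_j, move_gripper, pause, inverse_kinematics, read_camera, camera_params, MotionError, sign_off, look_for, tip_of, read_time_s, read_qpos, read_joint_vel, read_effort, read_eef_pos, read_tcp_rot, read_ft_force, read_ft_torque, read_finger_gap gives the robot as it stands. Calls block until the motion is done:
- move_ptp(position, orientation): joint-space move of the TCP to a pose.
- movel(position, orientation=None, speed=0.15): straight line of the TCP; orientation=None keeps the orientation; speed is the mean speed in m/s.
- move_j(angles): joint-space move.
- move_gripper(opening, effort=None): finger opening in m; effort is the grip in N (None keeps the last); returns when the fingers have stopped.
- pause(seconds).
- inverse_kinematics(position, orientation): joint angles nearest the present ones, or None.
- read_camera(name): name is "scene" or "top" or "wrist"; returns the picture (384x512x3 uint8, red, green, blue); there is no depth.
- camera_params(name): a dict with "K" (3x3 intrinsics, pixels), "camera_from_world" (4x4, takes a point from world to camera coordinates). Camera axes: x right, y down, z forward; pixel columns grow to the right and rows downward; lengths in m; the calibration is good to about 2 mm. A picture is of the moment at which its call begins: read the wrist's pose just before it. camera_params takes no time and is no camera call; for the wrist camera it gives the pose at the moment of the call.
A pose or a line that the arm cannot do raises MotionError and nothing moves.
- sign_off(): hands the job in, once; it reports no verdict.
Trained networks look in the newest picture that a camera, given by its name, has taken for a name from the list of things; names that differ only in an ending like _2 or _b are one class to them, and where a whole thing is asked for, a point or a joint stands for the part that bears it (a point fixed in the world has none). Each returns a list of dicts, best first, with "confidence" (0 to 1); they miss things now and then, are a little off and sometimes report something else, mostly with a low value. They report only what shows in the picture. A call takes as long as a camera call.
- look_for(camera, name): "at" ([column, row] in pixels, amid what is visible of it).
- tip_of(camera, name): "at" ([column, row] in pixels: a listed point, or the origin of a listed thing).
Readings, each from a call of its own:
- read_time_s(): time.
- read_qpos(): joint angles.
- read_joint_vel(): joint speeds.
- read_effort(): joint torques, N m.
- read_eef_pos(): TCP position.
- read_tcp_rot(): TCP orientation.
- read_ft_force(): force on the tool from outside, world axes, zero at the start.
- read_ft_torque(): the same for the moment, N m.
- read_finger_gap(): finger opening in m.
Only numpy, scipy, OpenCV 4.12 (cv2) and the standard library are available. Lean on these libraries where they do the work, as an engineer would, in place of code of your own. Each camera call takes 0.05 s, during which the arm holds its last target. There are 200 camera calls.

TASK

Swing the noodle cutter's hinged cover fully shut, then press down the black quarter-turn fastener on it and, keeping it pressed, turn it a quarter turn clockwise (seen from above) until its cam catches and it stays turned by itself when you let go. Feel for the bottom of the press and go gently: never load the catch under the cover with more than 15 newtons, whether by pressing on after it has bottomed or by twisting before the cam is free. Leave the other things on the table where they are.

Things in the scene. Friction and masses are not known exactly. Their poses are not given: they have to be found in the camera images.
- cover (a joint): Angle of the aluminium cover on top of the white noodle cutter: 0 = shut flat, grows as its front edge is raised (starts 0.45 to 0.9 rad, stiff hinge that stays where left, about 2 to 4 N at the front edge pushes it down). The cover is a plate 180 mm (from hinge to front edge) x 156 mm x 8 mm; shut, its top is 110 mm above the table.
- cover_hinge (a point): Point on the cover's hinge line, middle of its width, 4 mm below the cover's top surface. The hinge is at the edge of the cover away from the robot and runs along the catch's y axis, 106 mm above the table.
- cover_press (a point): Clear spot on the cover's top surface where it can be pushed down: 165 mm from the hinge line (15 mm from the front edge) and 55 mm to the right (-y of the catch frame) of the fastener. It moves with the cover.
- fastener (a joint): Turn of the fastener: 0 = unlocked (its grip bar points along the catch's x axis), 1.571 = fully turned, clockwise seen from above; end stop there. A weak spring (0.01 to 0.025 N m) turns it back to 0 if the cam has not caught; caught and let go it settles at about 1.48.
- fastener_grip (a point): Centre of the fastener's upright grip bar, half-way up: black bar 44 mm long, 12 wide, 26 high, standing on a disc 48 mm across and 6 mm thick. Bar top 13 mm above this point, disc top 13 mm below; disc underside 17 mm above the cover when not pressed. 130 mm from the hinge line, mid-width of the cover. x along the bar, z up out of the cover.
- fastener_disc (a point): Centre of the top face of the fastener's disc. Pressed, the head sinks against a spring, 4 N at first plus 0.3 N per mm, to a hard bottom 4 to 15 mm down (differs each time, unseen). Only in the last 1.6 mm above the bottom can it turn; higher up its cross pin is held in the slot. Eased up at 90 degrees it rises about 5 mm from the bottom and is caught.
- catch: Steel catch in the cutter's front part below the cover, 34 x 34 mm, fixed to the cutter. Its origin is on the axis of the fastener with the cover shut, at the level of the shut cover's top (110 mm above the table), 130 mm in front of the hinge line; x points from there to the hinge, y to the cutter's drive box on the left, z up.
- cutter: The noodle cutter, fixed: white housing 190 x 160 mm, 102 mm high without the cover, a sheet chute 45 mm long in front, and a grey drive box (160 x 90 mm, 125 mm high) on its left, y = 80 to 170 mm. Origin on the table under the housing's centre; x points away from the robot at yaw 0, y left; the catch is at x = -45 mm.
- cup: Blue cup, 60 mm wide, 75 mm high, on the table just right of the cutter; origin under its centre. To be left alone.
- brush: Brush 140 mm long lying on the drive box. To be left alone.
- jar: Jar, 76 mm wide and 110 mm high; origin under its centre. To be left alone.
- block: Wooden block 70 x 70 x 90 mm high; origin under its centre. To be left alone.
- bowl: Steel bowl 120 mm wide, 55 mm high; origin under its centre. To be left alone.
- scraper: Flat bench scraper 110 x 140 mm, 16 mm high. To be left alone.

How it is judged:
On the way, in this order (a step that is already met when the one before it is completed fails the run):
1. the cover is swung fully shut (value of joint cover below 0.03 rad and value of joint fastener below 0.2 rad), for 0.2 s.
2. the fastener is turned a quarter turn with the cover shut (value of joint cover below 0.03 rad and value of joint fastener above 1.4 rad), for 0.2 s.
At the end, for the whole second after the job is handed in: The cover is shut (within 0.03 rad) and the fastener, let go, stays turned by at least 1.4 rad (80 degrees), at rest: its cam has caught (all of step 2 and velocity of joint fastener between -0.1 and 0.1 rad/s); the robot touches nothing.
It fails at once if the fastener loads its catch with more than 15 N (contact force between fastener and catch above 15 N).
It fails at once if a bystander is moved by more than 30 mm (distance of any of cup, brush, jar, block, bowl, scraper from where it was at the start of the episode above 0.03 m).
It also fails if it takes over 70 s, if anything falls off the work surface, if the arm or the gripper's body presses on something with over 40 N, if the wrist force passes 120 N, or if a joint passes its speed limit or range.

## Working session

There is one attempt and no reset: what is moved stays moved. The work goes in short steps, each a Python script; the robot and the scene stay as the last script left them, time stands still between calls to the robot, and variables do not carry over. Pictures are saved under pics/ and viewed, about 8 in all and at most 12, crops included, and the job is handed in when it is done.

```bash
ls; mkdir -p pics; python3 - <<'E'
from bench import *
import cv2, numpy as np
for c in ["scene","top"]:
    im=read_camera(c); cv2.imwrite(f"pics/{c}0.png",im[:,:,::-1])
    p=camera_params(c); print(c,np.round(p["K"],1).tolist(),np.round(p["camera_from_world"],4).tolist())
    for n in ["cover_hinge","cover_press","fastener_grip","fastener_disc","catch","cutter","cup","jar","block","bowl","scraper"]:
        print(n,[(np.round(d["at"],1).tolist(),round(d["confidence"],2)) for d in tip_of(c,n)[:2]])
print(read_time_s(),read_ft_force(),read_tcp_rot())
E
```

```text
pics
scene [[410.7, 0.0, 256.3], [0.0, 410.7, 192.7], [0.0, 0.0, 1.0]] [[-0.7895, 0.6137, 0.0002, 0.4283], [0.5136, 0.6609, -0.5473, -0.2582], [-0.336, -0.432, -0.8369, 1.5954], [0.0, 0.0, 0.0, 1.0]]
cover_hinge [([221.9, 178.1], 0.87)]
cover_press [([250.5, 135.7], 0.76)]
fastener_grip [([165.8, 134.6], 0.51), ([242.2, 149.8], 0.44)]
fastener_disc [([242.6, 150.2], 0.48)]
catch [([166.9, 135.1], 0.47)]
cutter [([242.2, 186.8], 0.69), ([218.9, 180.1], 0.28)]
cup [([226.7, 155.7], 0.69)]
jar [([205.5, 114.9], 0.72)]
block [([166.5, 137.2], 0.71)]
bowl [([240.1, 148.0], 0.69), ([377.3, 276.7], 0.65)]
scraper [([318.5, 317.6], 0.71)]
top [[374.8, 0.0, 258.4], [0.0, 374.8, 189.7], [0.0, 0.0, 1.0]] [[0.0235, -0.9996, 0.0146, 0.0012], [-0.9821, -0.0258, -0.1867, 0.5821], [0.187, -0.0099, -0.9823, 1.1527], [0.0, 0.0, 0.0, 1.0]]
cover_hinge [([292.6, 172.4], 0.61)]
cover_press [([304.0, 213.9], 0.55), ([283.1, 204.7], 0.19)]
fastener_grip [([290.2, 191.2], 0.65)]
fastener_disc [([290.3, 195.4], 0.75)]
catch [([391.5, 226.3], 0.63), ([283.7, 214.6], 0.43)]
cutter [([283.5, 205.4], 0.97)]
cup [([326.0, 211.3], 0.72)]
jar [([390.8, 226.5], 0.77)]
block [([396.9, 175.5], 0.75)]
bowl [([122.6, 240.5], 0.71)]
scraper [([139.0, 171.2], 0.76)]
1.2 [0.87548429 0.34550161 0.41090637] [ 9.85509404e-01  1.69620798e-01 -1.52544882e-07 -1.54800127e-05]
```

```bash
python3 - <<'E'
import cv2, numpy as np
a=cv2.imread("pics/scene0.png")[60:260,130:400]; b=cv2.imread("pics/top0.png")[100:300,180:430]
cv2.imwrite("pics/a.png",np.vstack([cv2.resize(a,(405,300),interpolation=2),cv2.resize(b,(405,300),interpolation=2)]))
cv2.imwrite("pics/top_c.png",cv2.resize(b,None,fx=3,fy=3,interpolation=2))
E
```

```text
(no output)
```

View pics/top_c.png

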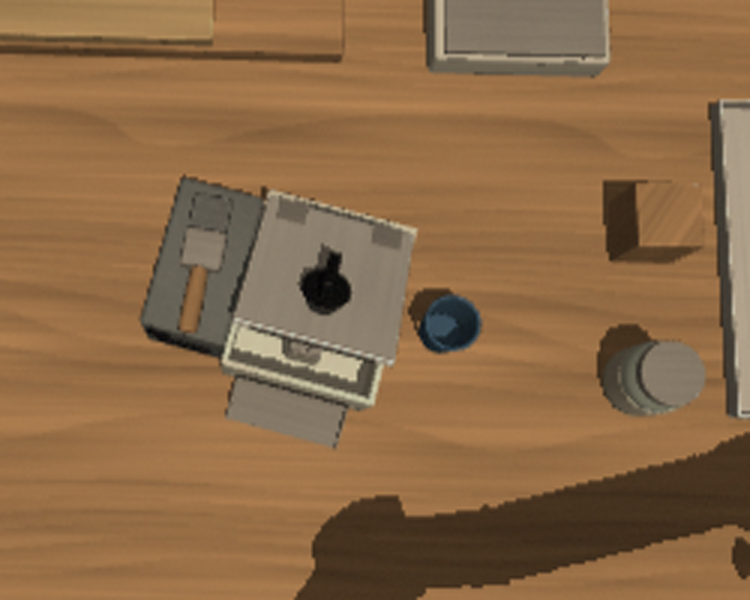

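View pics/scene0.png

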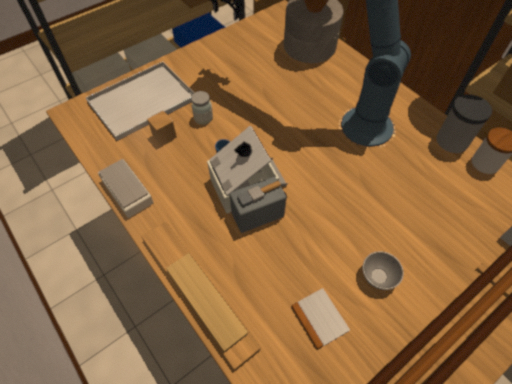

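The top view shows the cutter yawed slightly clockwise. The cover's front corners are near (258,207) and (311,221) in full-frame pixels, the hinge is near (293,172), and the catch shows under the cover at about (281,216). The cup stands to the right of the cover. In the scene view, the network's hinge and press points look plausible, while its catch and best grip hits fall on the block. I'll fit pose and angle next.

```bash
cat > h.py <<'E'
import numpy as np, cv2
from bench import *
from scipy.spatial.transform import Rotation as R
from scipy.optimize import least_squares
def proj(p,P):
    K=np.array(p["K"]);T=np.array(p["camera_from_world"])
    c=T[:3,:3]@P+T[:3,3]; u=K@c; return u[:2]/u[2]
def model(th,name):
    """th: catch x,y, yaw, cover angle -> world point. Names or (s,w,h): dist from hinge, y, height over cover top"""
    x,y,yaw,a=th
    off={"cover_hinge":(0,0,-.004),"cover_press":(.165,-.055,0),"fastener_grip":(.130,0,.036),"fastener_disc":(.130,0,.023)}
    if name=="catch": loc=np.array([0,0,.110])
    elif name=="cutter": loc=np.array([.045,0,0])
    elif isinstance(name,tuple) and name[0]=="w": loc=np.array(name[1:])
    else:
        s,w,h=off.get(name,name)
        h=h+.004
        loc=np.array([.130-s*np.cos(a)+h*np.sin(a), w, .106+s*np.sin(a)+h*np.cos(a)])
    c,s_=np.cos(yaw),np.sin(yaw)
    return np.array([x+c*loc[0]-s_*loc[1], y+s_*loc[0]+c*loc[1], loc[2]])
def fit(obs,th0):
    """obs: list of (camparams,name,pix,weight)"""
    f=lambda th:np.concatenate([w*(proj(p,model(th,n))-np.array(px)) for p,n,px,w in obs])
    return least_squares(f,th0,loss="soft_l1",f_scale=2)
E
python3 - <<'E'
from h import *
T=camera_params("top");S=camera_params("scene")
o=[(T,"cover_hinge",(292.6,172.4),1),(T,"cover_press",(304,213.9),1),(T,"fastener_grip",(290.2,191.2),1),(T,"fastener_disc",(290.3,195.4),1),(T,"catch",(283.7,214.6),1),(T,"cutter",(283.5,205.4),.5),
(S,"cover_hinge",(221.9,178.1),1),(S,"cover_press",(250.5,135.7),1),(S,"fastener_grip",(242.2,149.8),1),(S,"fastener_disc",(242.6,150.2),1),(S,"cutter",(242.2,186.8),.5),
(T,(.18,.078,0),(258.3,207.3),1),(T,(.18,-.078,0),(311,221),1)]
r=fit(o,[.55,-.05,-.2,.6]); print(np.round(r.x,4))
for p,n,px,w in o: print(n,np.round(proj(p,model(r.x,n))-np.array(px),1), np.round(model(r.x,n),3))
E
```

```text
[ 0.5032 -0.0594 -0.2155  0.5898]
cover_hinge [-0.5 -0.2] [ 0.63  -0.087  0.106]
cover_press [0.1 0.7] [ 0.487 -0.112  0.201]
fastener_grip [-1.   1.3] [ 0.546 -0.069  0.212]
fastener_disc [-2.   0.2] [ 0.539 -0.067  0.201]
catch [-0.9 -2.2] [ 0.503 -0.059  0.11 ]
cutter [-0.3 -1.8] [ 0.547 -0.069  0.   ]
cover_hinge [-3.4 -0.9] [ 0.63  -0.087  0.106]
cover_press [-1.9 -3.2] [ 0.487 -0.112  0.201]
fastener_grip [-0.6 -2.2] [ 0.546 -0.069  0.212]
fastener_disc [ 1.2 -1.2] [ 0.539 -0.067  0.201]
cutter [ 1.  -0.6] [ 0.547 -0.069  0.   ]
(0.18, 0.078, 0) [-1.4 -0.1] [0.503 0.021 0.209]
(0.18, -0.078, 0) [ 0.7 -0.5] [ 0.47  -0.132  0.209]
```

The fit agrees to 1–3 px: catch at (0.503,-0.059), yaw -0.216, cover angle 0.59, all within the stated ranges. I'll close the fingers, move over the cutter and refine with the wrist camera.

```bash
cat >> h.py <<'E'
def down(yaw): return (R.from_euler("z",yaw)*R.from_euler("x",np.pi)).as_quat()
def F(n=5): return np.mean([read_ft_force() for _ in range(n)],0)
E
python3 - <<'E'
from h import *
th=[.5032,-.0594,-.2155,.5898]
for k in (0,np.pi,np.pi/2,-np.pi/2):
    q=inverse_kinematics([.503,-.059,.15],down(th[2]+k)); print(round(k,2),None if q is None else np.round(q,2))
move_ptp([.44,-.07,.38],down(th[2]))
print(read_time_s(),np.round(read_eef_pos(),4))
p=camera_params("wrist"); im=read_camera("wrist"); cv2.imwrite("pics/w1.png",im[:,:,::-1])
print(np.round(np.array(p["K"]),1).tolist())
for n in ["cover_hinge","cover_press","fastener_grip","fastener_disc","catch","cutter"]:
    print(n,np.round(proj(p,model(th,n)),1),[(np.round(d["at"],1).tolist(),round(d["confidence"],2)) for d in tip_of("wrist",n)[:2]])
np.save("w1.npy",p["camera_from_world"])
print(F(),np.std([read_ft_force() for _ in range(10)],0),read_time_s())
E
```

```text
0 [ 0.41  0.23 -0.41  1.99  0.11  0.95 -1.85]
3.14 [ 0.65  0.27 -0.68  1.98  0.21  0.96  1.22]
1.57 [ 0.52  0.24 -0.54  1.99  0.15  0.95 -0.31]
-1.57 [ 1.07  0.49 -1.23  1.97  0.53  1.07  2.53]
3.375 [ 0.4399 -0.0711  0.3797]
[[296.0, 0.0, 253.3], [0.0, 296.0, 186.4], [0.0, 0.0, 1.0]]
cover_hinge [232.2  -2.4] []
cover_press [280.2 114.8] [([279.3, 111.3], 0.74)]
fastener_grip [227.2  65.2] [([228.5, 64.9], 0.8)]
fastener_disc [228.3  73.6] [([224.2, 68.3], 0.94), ([228.0, 64.4], 0.19)]
catch [234.2 105.8] []
cutter [237.6  74.6] []
[-0.41775065 -0.1452336  -0.26059452] [5.55111512e-17 2.77555756e-17 0.00000000e+00] 3.725
```

View pics/w1.png

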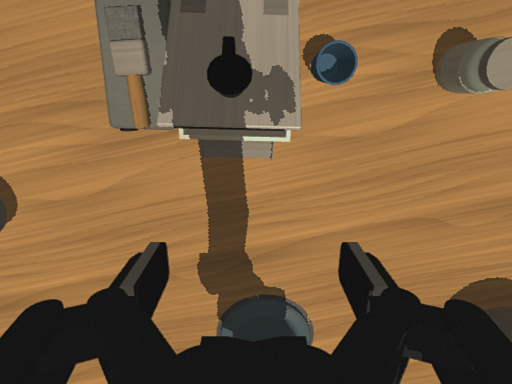

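The wrist view confirms the fit: fastener at (230,72), cover front edge near row 127, cup clear to the right. Next I swing the cover shut at the press point, following its arc with a force guard.

```bash
python3 - <<'E'
from h import *
th=np.array([.5032,-.0594,-.2155,.5898]); q=down(th[2]+np.pi)
def P(a,dz=0): return model([*th[:3],a],"cover_press")+[0,0,.019+dz]
move_gripper(0.0,20)
move_ptp(P(.75,.06),q); pause(.2); f0=F(1); print("tare",f0,read_time_s(),read_finger_gap())
movel(P(.72,.02),speed=.1)
for a in list(np.arange(.68,.1,-.06))+list(np.arange(.08,-.03,-.01)):
    movel(P(a),speed=.06); f=F(1)-f0; print(round(a,2),np.round(f,1),np.round(read_eef_pos()[2]-.019,4))
    if np.linalg.norm(f)>12: break
print(read_time_s())
E
```

```text
tare [ 1.24922623  0.51143869 -0.40486959] 7.3167 2.9427050070366047e-05
0.68 [-0.6 -0.5  1. ] 0.2126
0.62 [-1.6 -0.4  0.4] 0.2047
0.56 [-0.9 -0.1  0.3] 0.1965
0.5 [-1.3 -1.  -0.4] 0.188
0.44 [-0.9 -0.7 -0.4] 0.1794
0.38 [-2.1 -0.9  1. ] 0.1703
0.32 [-0.8 -1.   0.3] 0.1611
0.26 [-1.3  0.1  0.2] 0.1516
0.2 [-1.1  0.4 -0.3] 0.1421
0.14 [-1.2 -0.1  1.1] 0.1323
0.08 [-1.  -0.1  0.1] 0.1225
0.07 [-1.7 -1.   0.2] 0.1215
0.06 [-1.3 -0.9  0.1] 0.1199
0.05 [-0.9 -0.3  0.6] 0.1181
0.04 [-1.8 -0.9 -0.4] 0.1164
0.03 [-1.  -0.6 -0.5] 0.1148
0.02 [-1.3 -2.   0.3] 0.1132
0.01 [-1.4 -0.4  0.8] 0.1115
0.0 [-1.6  0.3 -0.8] 0.1099
-0.01 [-1.2 -0.9  0.3] 0.1082
-0.02 [-1.9 -0.6  1.1] 0.1066
14.1417
```

```bash
python3 - <<'E'
from h import *
out=[]
for c in ["top","scene"]:
    im=read_camera(c)
    for n in ["cover_press","fastener_disc","cover_hinge"]:
        print(c,n,[(np.round(d["at"],1).tolist(),round(d["confidence"],2)) for d in tip_of(c,n)[:2]])
    s=im[100:300,180:430] if c=="top" else im[100:260,150:350]
    out.append(cv2.resize(s[:,:,::-1],(500,400) if c=="top" else (500,400),interpolation=2))
cv2.imwrite("pics/b.png",np.vstack(out)[:, :][:800].copy() if 0 else cv2.resize(np.hstack(out),(800,320),interpolation=3))
w=read_camera("wrist"); cv2.imwrite("pics/w2.png",w[:,:,::-1])
print(read_eef_pos(), read_time_s())
E
```

```text
top cover_press [([297.3, 225.9], 0.59)]
top fastener_disc [([283.3, 209.3], 0.48)]
top cover_hinge [([292.2, 170.3], 0.87), ([283.7, 204.1], 0.41)]
scene cover_press [([254.4, 148.1], 0.96)]
scene fastener_disc [([252.9, 156.4], 0.44)]
scene cover_hinge [([219.4, 180.5], 0.73)]
[ 0.45719388 -0.1056363   0.12570159] 14.5917
```

View pics/b.png

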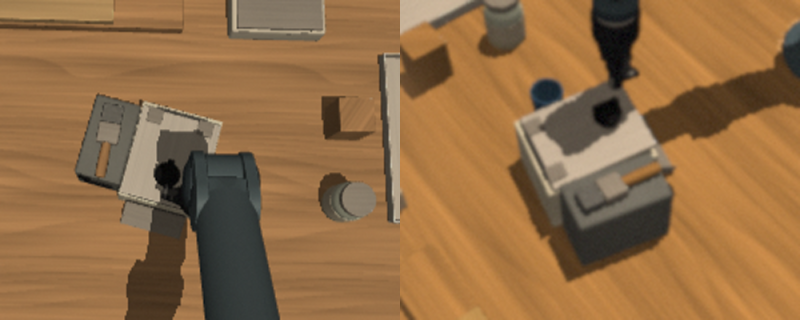

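The cover followed the tool and looks nearly shut in both views. Resting force is low, so I keep pushing down in small steps until the cover meets its stop.

```bash
python3 - <<'E'
from h import *
x,y,z=read_eef_pos(); f0=np.array([1.25,.51,-.40])
x,y=model([.5032,-.0594,-.2155,0],"cover_press")[:2]
for i in range(14):
    zc=.1257-.001*(i+1); movel([x,y,zc],speed=.03); f=np.mean([(pause(.03),read_ft_force())[1] for _ in range(3)],0)-f0
    print(round(zc,4),np.round(f,1),round(read_eef_pos()[2],4))
    if f[2]>8: break
print(read_time_s())
E
```

```text
0.1247 [-1.1 -0.8  0.6] 0.1247
0.1237 [-1.2 -0.7  0.3] 0.1236
0.1227 [-0.9 -0.5  0.4] 0.1226
0.1217 [-0.9 -0.3  0.3] 0.1216
0.1207 [-1.6 -0.9  0.2] 0.1206
0.1197 [-1.2 -0.2  0.9] 0.1196
0.1187 [-1.2 -0.5  0.1] 0.1186
0.1177 [-0.8 -0.3  1.3] 0.1176
0.1167 [-1.2 -0.5  0.3] 0.1167
0.1157 [-1.3 -0.5  0.3] 0.1156
0.1147 [-1.3 -0.2  0.7] 0.1146
0.1137 [-1.9 -0.1  0.9] 0.1136
0.1127 [-1.3 -0.3  0.4] 0.1127
0.1117 [-1.3 -0.1  0.2] 0.1116
19.4917
```

```bash
python3 - <<'E'
from h import *
w=read_camera("wrist"); p=camera_params("wrist")
th=[.5032,-.0594,-.2155,0]
for n in ["cover_press","fastener_disc","fastener_grip","cover_hinge"]:
    print(n,np.round(proj(p,model(th,n)),1),[(np.round(d["at"],1).tolist(),round(d["confidence"],2)) for d in tip_of("wrist",n)[:2]])
s=read_camera("scene")[120:210,190:310]
cv2.imwrite("pics/c.png",np.vstack([cv2.resize(w[:,:,::-1],(400,300)),cv2.resize(s[:,:,::-1],(400,300),interpolation=2)]))
print(read_finger_gap(),read_eef_pos(),R.from_quat(read_tcp_rot()).as_matrix().round(3).tolist(),read_ft_force(),read_effort())
E
```

```text
cover_press [254.2 235.6] []
fastener_disc [357.7 315.2] [([359.9, 329.5], 0.84)]
fastener_grip [366.6 334.4] []
cover_hinge [326.9 430.2] []
-0.00010804096249373863 [ 0.45723905 -0.10562497  0.11168325] [[-0.977, 0.214, 0.0], [0.214, 0.977, 0.0], [-0.0, 0.0, -1.0]] [0.13484723 0.77657967 0.10754459] [ 6.09802773e-04 -2.82790035e+01 -2.88328975e+00 -2.02456677e+01
  8.87273432e-03  1.52573230e-03 -3.57110608e-07]
```

View pics/c.png

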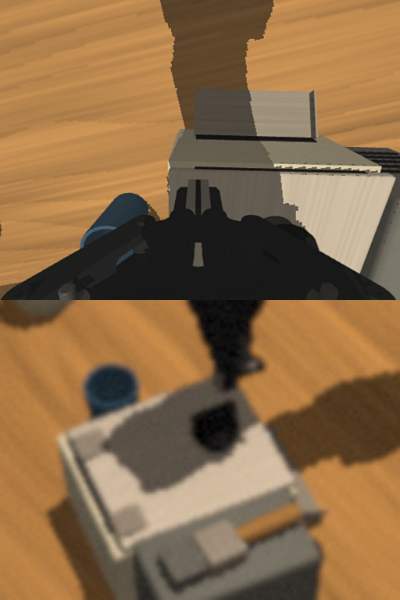

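The wrist crop shows the closed fingertips over the cover near its front right, tip at about (254,230) px. The cover looks almost shut in the scene crop. The heights don't add up, so I'll fit the present cover angle and check where the tip projects.

```bash
python3 - <<'E'
from h import *
T=camera_params("top");S=camera_params("scene");W=camera_params("wrist")
o=[(T,"cover_hinge",(292.2,170.3),1),(T,"cover_press",(297.3,225.9),1),(T,"fastener_disc",(283.3,209.3),1),
(S,"cover_hinge",(219.4,180.5),1),(S,"cover_press",(254.4,148.1),1),(S,"fastener_disc",(252.9,156.4),1),(W,"fastener_disc",(359.9,329.5),.5)]
th0=np.array([.5032,-.0594,-.2155,.1])
r=least_squares(lambda a:np.concatenate([w*(proj(p,model([*th0[:3],a[0]],n))-np.array(px)) for p,n,px,w in o]),[.1],loss="soft_l1")
print("angle",r.x)
for a in (r.x[0],0):
  print([np.round(proj(p,model([*th0[:3],a],n))-np.array(px),1).tolist() for p,n,px,w in o])
e=read_eef_pos()
for d in (0,.006,.012,.019,.03): print(d,np.round(proj(W,e-[0,0,d]),1))
w=read_camera("wrist")[150:330,170:340]; t=read_camera("top")[180:260,230:330]
for n in ["cover_press","cover_hinge","fastener_grip","fastener_disc"]:
  print(n,[(np.round(d["at"],1).tolist(),round(d["confidence"],2)) for d in tip_of("top",n)[:2]])
cv2.imwrite("pics/d.png",np.hstack([cv2.resize(w[:,:,::-1],(400,424),interpolation=2),cv2.resize(t[:,:,::-1],(400,424),interpolation=2)]))
E
```

```text
angle [0.06019399]
[[-0.1, 2.0], [1.1, 1.5], [0.5, 1.1], [-0.9, -3.3], [2.5, -2.4], [1.2, 0.7], [2.5, -0.4]]
[[-0.1, 2.0], [0.6, 2.0], [0.1, 2.1], [-0.9, -3.3], [2.6, -0.6], [1.8, 2.0], [-2.2, -14.4]]
0 [254.2 236.8]
0.006 [254.2 232. ]
0.012 [254.2 227.4]
0.019 [254.2 222.5]
0.03 [254.2 215.4]
cover_press [([296.3, 225.5], 0.79)]
cover_hinge [([293.7, 171.7], 0.91)]
fastener_grip [([284.8, 208.1], 0.59)]
fastener_disc [([392.1, 226.3], 0.55), ([281.9, 211.6], 0.53)]
```

View pics/d.png

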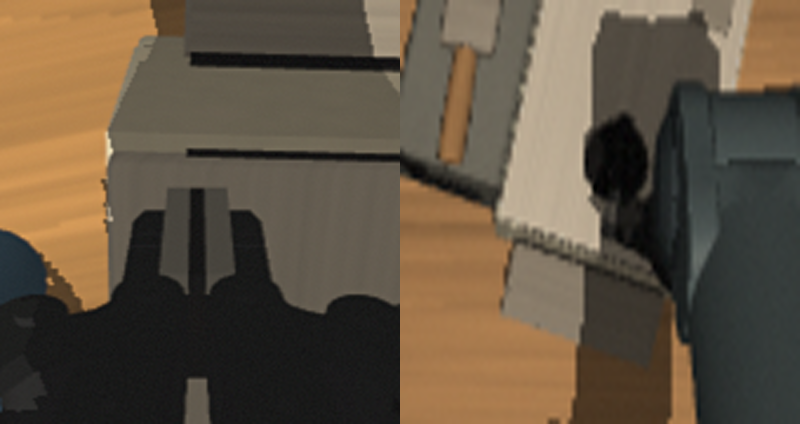

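The tip is over the cover about 6 mm behind its front edge, and the estimated cover angle is 0.00–0.06 rad. I'll back off and check the efforts against a free reading, then look at the cover unobstructed.

```bash
python3 - <<'E'
from h import *
e=read_eef_pos(); print(np.round(read_effort(),2),F(1),read_ft_torque().round(2))
for dz in (.005,.015,.04):
    movel([e[0],e[1],e[2]+dz],speed=.08); pause(.1); print(dz,np.round(read_effort(),2),F(1).round(2),read_ft_torque().round(2))
yaw=-.2155
move_ptp([.56,-.07,.33],down(yaw+np.pi)); move_gripper(.05)
cams={}
obs=[]
for c in ["wrist","top","scene"]:
    p=camera_params(c); im=read_camera(c); cv2.imwrite(f"pics/e_{c}.png",im[:,:,::-1])
    for n in ["cover_hinge","cover_press","fastener_grip","fastener_disc"]:
        L=tip_of(c,n)[:2]; pr=proj(p,model([.5032,-.0594,yaw,0],n))
        print(c,n,pr.round(1),[(np.round(d["at"],1).tolist(),round(d["confidence"],2)) for d in L])
        g=[d for d in L if np.linalg.norm(np.array(d["at"])-pr)<25]
        if g: obs.append((p,n,g[0]["at"],1))
r=fit(obs,[.5032,-.0594,yaw,.03]); print(r.x.round(4))
for p,n,px,w in obs: print(n,(proj(p,model(r.x,n))-px).round(1))
print(read_time_s())
E
```

```text
[ 0.000e+00 -2.828e+01 -2.880e+00 -2.025e+01  1.000e-02  0.000e+00
  0.000e+00] [0.03837402 0.06321922 0.34335296] [ 0.01 -0.02 -0.01]
0.005 [-0.000e+00 -2.813e+01 -2.820e+00 -2.054e+01  1.000e-02 -1.000e-02
  0.000e+00] [-0.76  1.3  -0.33] [-0.04  0.02 -0.03]
0.015 [-1.000e-02 -2.777e+01 -2.660e+00 -2.102e+01  1.000e-02 -1.000e-02
  0.000e+00] [-0.25  0.1   0.17] [-0.05  0.01  0.02]
0.04 [-1.000e-02 -2.681e+01 -2.240e+00 -2.202e+01  1.000e-02 -1.000e-02
  0.000e+00] [-0.62 -0.34 -0.1 ] [0.01 0.08 0.05]
wrist cover_hinge [252.7 207.1] [([249.7, 205.7], 0.81)]
wrist cover_press [205.7  77.6] [([27.2, 137.1], 0.64), ([204.3, 74.5], 0.57)]
wrist fastener_grip [252.5 110.3] [([254.7, 113.5], 0.65), ([352.7, 145.9], 0.21)]
wrist fastener_disc [252.5 109.6] [([250.6, 109.4], 0.89)]
top cover_hinge [292.1 172.3] [([289.9, 174.9], 0.67), ([396.4, 177.8], 0.41)]
top cover_press [297.9 227.9] [([297.1, 224.5], 0.73)]
top fastener_grip [283.8 210.8] [([285.5, 208.7], 0.72)]
top fastener_disc [283.4 211.4] [([280.5, 208.1], 0.59)]
scene cover_hinge [218.5 177.2] []
scene cover_press [257.  147.5] [([255.3, 148.8], 0.84)]
scene fastener_grip [254.6 155.9] [([254.1, 156.7], 0.49)]
scene fastener_disc [254.7 158.4] [([252.1, 156.4], 0.71)]
[ 0.5022 -0.0588 -0.241   0.0706]
cover_hinge [0.8 0.6]
cover_press [0.9 1. ]
fastener_grip [-1.9 -0.7]
fastener_disc [2.2 1.7]
cover_hinge [ 3.  -2.1]
cover_press [0.7 3.5]
fastener_grip [-1.4  1. ]
fastener_disc [3.1 2.5]
cover_press [ 2.4 -3.4]
fastener_grip [ 0.  -2.2]
fastener_disc [2.3 0.5]
23.5167
```

View pics/e_wrist.png

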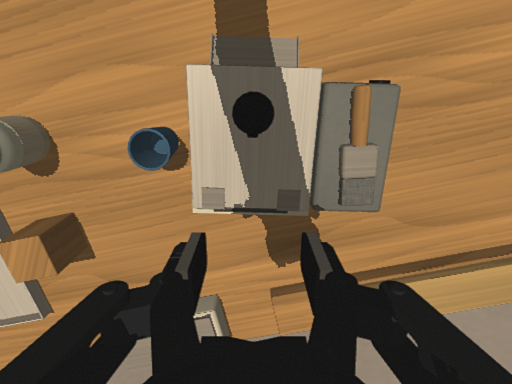

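The wrist view shows the cover down, front corners at (187,66) and (322,69), hinge corners near (193,212) and (310,214). The fastener disc is at (252,112). The angle needs a sharper estimate, so I'll use the corners and the tip/edge geometry.

```bash
python3 - <<'E'
from h import *
W=camera_params("wrist")
E4=np.eye(4);E4[:3,:3]=R.from_quat(read_tcp_rot()).as_matrix();E4[:3,3]=read_eef_pos()
ct=np.array(W["camera_from_world"])@E4   # camera from tool
print("cam in tool",np.linalg.inv(ct)[:3,3].round(4),np.linalg.inv(ct)[:3,2].round(3))
P4=np.eye(4);P4[:3,:3]=R.from_quat(down(-.2155+np.pi)).as_matrix();P4[:3,3]=[.45724,-.10562,.11168]
O={"K":W["K"],"camera_from_world":ct@np.linalg.inv(P4)}
for a in (0,.03,.06,.09):
  print(a,"press view: front edge",proj(O,model([.5032,-.0594,-.2155,a],(.18,-.055,0))).round(1),"corner",proj(O,model([.5032,-.0594,-.2155,a],(.18,-.078,0))).round(1),
   "now corners",[proj(W,model([.5032,-.0594,-.2155,a],(s,w,0))).round(1).tolist() for s in(.18,0) for w in (-.078,.078)])
for d in (0,.01,.019): print(d,[proj(O,(P4@[x,0,d,1])[:3]).round(1).tolist() for x in (-.011,.011)])
pts=[((.18,-.078,0),(187,66)),((.18,.078,0),(322,69))]
E
python3 - <<'E'
import cv2
im=cv2.imread("pics/e_wrist.png")[30:230,160:420]; s=cv2.imread("pics/e_scene.png")[120:240,190:310]
import numpy as np
cv2.imwrite("pics/f.png",np.hstack([cv2.resize(im,(520,400),interpolation=2),cv2.resize(s,(280,400) if 0 else (280,280),interpolation=2).repeat(1,0) if 0 else cv2.copyMakeBorder(cv2.resize(s,(280,280),interpolation=2),0,120,0,0,cv2.BORDER_CONSTANT)]))
E
```

```text
cam in tool [ 0.0786 -0.0003 -0.1498] [-0.309 -0.001  0.951]
0 press view: front edge [254.1 211.1] corner [212.6 211.1] now corners [[185.2, 63.7], [319.9, 63.7], [194.6, 208.0], [310.6, 208.1]]
0.03 press view: front edge [254.1 215.4] corner [211.2 215.3] now corners [[184.1, 63.5], [320.9, 63.5], [194.7, 208.1], [310.6, 208.2]]
0.06 press view: front edge [254.2 220.2] corner [209.8 220.2] now corners [[183.1, 63.4], [321.9, 63.4], [194.7, 208.1], [310.6, 208.3]]
0.09 press view: front edge [254.2 225.6] corner [208.4 225.6] now corners [[182.0, 63.5], [323.0, 63.5], [194.7, 208.2], [310.6, 208.3]]
0 [[254.1, 254.1], [254.2, 219.0]]
0.01 [[254.1, 245.4], [254.1, 211.9]]
0.019 [[254.1, 238.3], [254.1, 206.2]]
```

View pics/f.png

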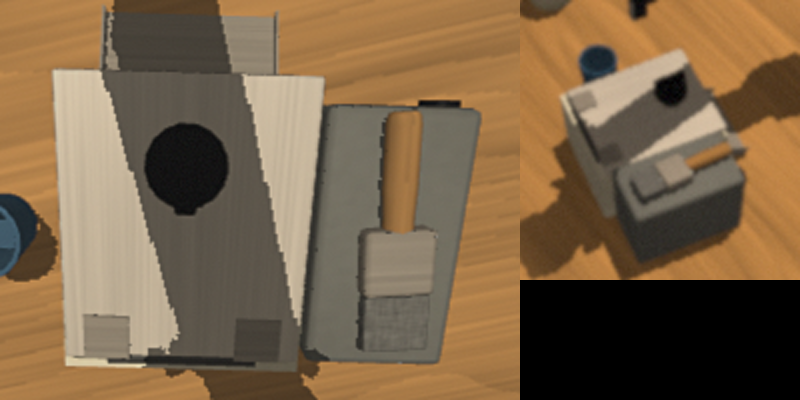

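Corner widths put the cover at about 0.00–0.03 rad and the yaw nearer -0.24. The efforts prove the tip was not in contact at TCP z = 0.1117, so the shut fingertips must reach less far than assumed. I continue down from there until there is real contact, watching both force and joint effort.

```bash
python3 - <<'E'
from h import *
th=[.5025,-.059,-.238,0]; q=down(th[2]+np.pi)
move_gripper(0.0,20)
x,y,_=model(th,"cover_press")
move_ptp([x,y,.15],q); pause(.1)
f0=np.mean([(pause(.03),read_ft_force())[1] for _ in range(5)],0)
movel([x,y,.116],speed=.1); z=.116
while z>.088:
    z-=.0015; movel([x,y,z],speed=.04); f=np.mean([(pause(.02),read_ft_force())[1] for _ in range(2)],0)-f0
    ef=read_effort()
    print(round(z,4),f.round(1),ef[[1,3]].round(2),round(read_eef_pos()[2],4),read_ft_torque().round(2))
    if f[2]>7 or abs(f[2])>7: break
print(read_time_s(),read_finger_gap())
cv2.imwrite("pics/g.png",read_camera("wrist")[:,:,::-1])
E
```

```text
0.1145 [-0.1  0.2  0.5] [-27.71 -20.34] 0.115 [ 0.02 -0.04  0.01]
0.113 [-0.4 -0.4  0. ] [-27.87 -20.28] 0.113 [-0.04  0.    0.02]
0.1115 [-0.  -0.5  0.7] [-27.94 -20.23] 0.1114 [ 0.04 -0.03  0.05]
0.11 [-0.6  0.1 -0.7] [-28.   -20.16] 0.1099 [-0.04 -0.01 -0.03]
0.1085 [0.3 0.4 0. ] [-28.07 -20.1 ] 0.1084 [-0.03 -0.04  0.03]
0.107 [-0.   0.6 -0.3] [-28.14 -20.03] 0.1069 [ 0.06 -0.03  0.05]
0.1055 [ 0.  -0.7 -1. ] [-28.21 -19.97] 0.1054 [ 0.05  0.   -0.05]
0.104 [-0.2 -0.2 -0.9] [-28.28 -19.91] 0.1039 [0.01 0.03 0.02]
0.1025 [ 0.6  0.2 -1. ] [-28.3  -19.75] 0.1025 [-0.05 -0.05  0.03]
0.101 [-3.9  1.3  9.9] [-24.63 -18.53] 0.1023 [0.14 0.85 0.05]
28.4917 -5.1149423213461943e-05
```

View pics/g.png

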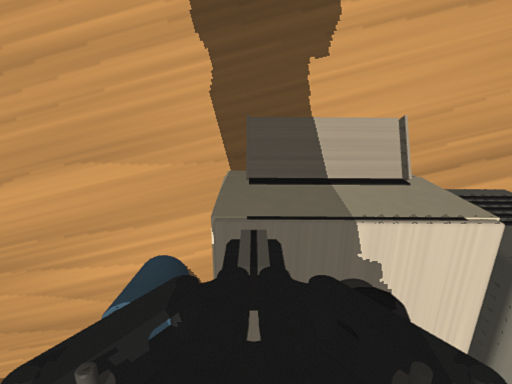

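The fingers are centred between the cup and the fastener, with tips at (254,230) on the cover just behind its front edge (row 217). Contact at TCP z=0.1023 with torque centred on the tool means the shut tips sit about 8 mm *behind* the reported TCP. That also explains the earlier angle of 0.06, and the cover is now firmly shut. Next I refine the fastener's position with a fixed at 0.

```bash
python3 - <<'E'
from h import *
th=np.array([.5025,-.059,-.238]); q=down(th[2]+np.pi)
e=read_eef_pos(); movel([e[0],e[1],.19],speed=.25)
obs=[]
def look(c,names=("cover_hinge","cover_press","fastener_grip","fastener_disc")):
    p=camera_params(c); im=read_camera(c)
    for n in names:
        pr=proj(p,model([*th,0],n))
        g=[d for d in tip_of(c,n)[:2] if np.linalg.norm(np.array(d["at"])-pr)<20]
        if g: obs.append((p,n,g[0]["at"],1 if c=="wrist" else .7,c))
    return im
u=np.array([np.cos(th[2]),np.sin(th[2])])
for dx,z in ((.06,.27),(.03,.24)):
    move_ptp([*(th[:2]+u*dx),z],q); look("wrist")
look("top"); look("scene")
move_gripper(.04)
movel([*th[:2],.20],speed=.2); im=look("wrist"); cv2.imwrite("pics/h.png",im[:,:,::-1])
r=least_squares(lambda t:np.concatenate([w*(proj(p,model([*t[:3],0],n))-px) for p,n,px,w,c in obs]),th,loss="soft_l1",f_scale=2)
print(r.x.round(4), "z", np.sqrt(np.diag(np.linalg.inv(r.jac.T@r.jac))).round(4))
for p,n,px,w,c in obs: print(c,n,(proj(p,model([*r.x,0],n))-px).round(1))
W=camera_params("wrist"); print("bar in view",[proj(W,model([*r.x,0],(.130+s,0,.049))).round(1).tolist() for s in (-.022,.022)])
print(read_time_s(),read_eef_pos())
E
```

```text
[ 0.504  -0.0589 -0.2406] z [0.0004 0.0003 0.0071]
wrist cover_hinge [0.  1.7]
wrist cover_press [-1.4 -2.5]
wrist fastener_grip [ 0.3 -2. ]
wrist fastener_disc [ 2.  -0.5]
wrist cover_press [ 1.  -0.1]
wrist fastener_grip [-0.8  2.4]
wrist fastener_disc [1.2 1. ]
top cover_press [1.6 0.2]
top fastener_grip [0.3 2.8]
top fastener_disc [-0.7  0.2]
scene cover_hinge [-0.3 -2.3]
scene cover_press [ 1.5 -2.5]
scene fastener_grip [2.9 0.2]
scene fastener_disc [ 1.3 -1.9]
wrist cover_press [-3.4  0.9]
wrist fastener_grip [-0.8  1.8]
wrist fastener_disc [ 1.8 -1.2]
bar in view [[254.3, 236.1], [254.5, 177.7]]
32.0583 [ 0.5041783  -0.05920529  0.20133835]
```

View pics/h.png

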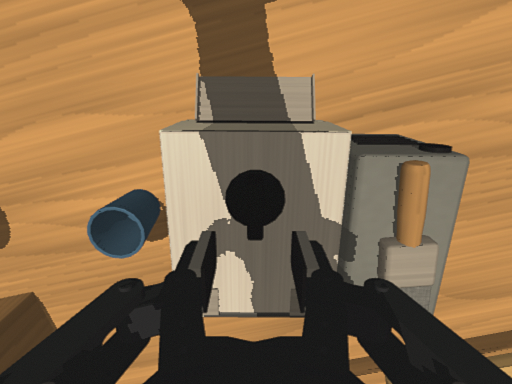

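The jaws (inner edges at columns 213 and 293) are centred on the bar end at (255,238), and the fit converged at (0.504,-0.0589), yaw -0.241. I descend over the bar until the tips feel the disc, then grip gently.

```bash
cat >> h.py <<'E'
XY=np.array([.504,-.0589]); YAW=-.2406
def Fm(n=3,dt=.02): return np.mean([(pause(dt),np.r_[read_ft_force(),read_ft_torque()])[1] for _ in range(n)],0)
E
python3 - <<'E'
from h import *
q=down(YAW+np.pi)
move_gripper(.024,20); movel([*XY,.165],q,speed=.15)
f0=Fm(6); np.save("f0.npy",f0); print("gap",read_finger_gap())
z=.165
movel([*XY,.150],speed=.05); print((Fm(2)-f0).round(2)[:3])
z=.150
movel([*XY,.137],speed=.05); f=Fm(2)-f0; print(z,f.round(2)[:3]); z=.137
while z>.116 and f[2]<2.2 and np.linalg.norm(f[:2])<6:
    z-=.001; movel([*XY,z],speed=.03); f=Fm(2)-f0; print(round(z,4),f.round(2)[:3])
print(read_time_s(),read_eef_pos())
E
```

```text
gap 0.023719084325333484
[-0.62  0.34  0.28]
0.15 [-0.5   0.29  0.78]
0.136 [-0.77 -0.05 -0.19]
0.135 [-0.12  0.13 -0.02]
0.134 [-0.27 -0.01 -0.32]
0.133 [0.1  0.03 0.01]
0.132 [-0.26 -0.24 -0.16]
0.131 [-0.09  0.11  0.07]
0.13 [-0.46  0.2  -0.41]
0.129 [-0.36 -0.19 -0.01]
0.128 [-0.32  0.5  -0.31]
0.127 [-0.22  0.58 -0.42]
0.126 [-0.58  0.23 -0.69]
0.125 [-0.61 -0.17  2.47]
37.1667 [ 0.50422837 -0.05891317  0.12536742]
```

Disc contact came at TCP z = 0.1254, against a predicted 0.1253. Now I ease up slightly, grip, balance the side forces, and press while feeling for the bottom.

```bash
python3 - <<'E'
from h import *
f0=np.load("f0.npy")
movel([*XY,.1258],speed=.03); move_gripper(0.0,20); f=Fm(4)-f0
print("grip",read_finger_gap(),f.round(2),read_time_s())
xy=XY.copy()
for _ in range(3):
    if np.linalg.norm(f[:2])<1.5: break
    xy=xy+np.clip(f[:2]/8000,-.0007,.0007); movel([*xy,.1258],speed=.03); f=Fm(3)-f0; print("bal",xy.round(4),f.round(2)[:3])
z=.1258; base=None; log=[]
while z>.105:
    z-=.0005; movel([*xy,z],speed=.03); f=Fm(2,.015)-f0; za=read_eef_pos()[2]; log.append((za,f[2]))
    print(round(z,4),round(za,4),f[:3].round(1))
    s=.1254-za; exp=4+.3*max(s*1e3,0)
    if f[2]>exp+2.5 or f[2]>11.5: break
np.save("xy.npy",[*xy,z]); print(f.round(2),read_time_s())
E
```

```text
grip 0.011674698180263338 [-0.43  1.06  1.27  0.13  0.03  0.01] 37.7333
0.1253 0.1255 [-1.   1.4  2.8]
0.1248 0.1249 [-1.4  1.8  3.1]
0.1243 0.1243 [-1.3  3.4  3.9]
0.1238 0.1238 [-1.2  3.   3.8]
0.1233 0.1233 [-1.6  3.4  3.9]
0.1228 0.1228 [-0.4  3.9  4.2]
0.1223 0.1223 [-1.   3.8  4. ]
0.1218 0.1218 [-0.7  4.3  4.5]
0.1213 0.1213 [-0.5  5.   4.9]
0.1208 0.1209 [-0.4  5.8  4.3]
0.1203 0.1203 [-0.5  4.9  4.5]
0.1198 0.1199 [0.  5.3 4.5]
0.1193 0.1194 [-0.5  5.7  5. ]
0.1188 0.1189 [-0.7  5.2  5. ]
0.1183 0.1184 [-0.5  4.7  4.8]
0.1178 0.1179 [-0.7  4.5  6.3]
0.1173 0.1175 [-1.1  5.   5.9]
0.1168 0.117 [-1.   5.3  5.9]
0.1163 0.1165 [-0.9  5.   6.3]
0.1158 0.1161 [-0.9  4.2  6. ]
0.1153 0.1156 [-1.6  4.6  5.5]
0.1148 0.1151 [-0.9  5.7  6.5]
0.1143 0.1146 [-1.   5.   6.6]
0.1138 0.1141 [-1.4  5.2  7. ]
0.1133 0.1137 [-1.4  4.8  6.1]
0.1128 0.1132 [-0.9  5.2  6.9]
0.1123 0.1127 [-1.6  5.4  7. ]
0.1118 0.1122 [-2.   5.8  7.6]
0.1113 0.1117 [-2.7  5.3  7.5]
0.1108 0.1113 [-1.9  5.5  8. ]
0.1103 0.1112 [-2.9  5.7 10.9]
[-2.910e+00  5.750e+00  1.086e+01  1.130e+00  5.500e-01 -1.000e-02] 46.5167
```

Bottom felt at about z = 0.1112 (14 mm travel, roughly 2.7 N above the spring). I relieve the side load, then turn in small steps with torque and force guards.

```bash
python3 - <<'E'
from h import *
f0=np.load("f0.npy"); x,y,z=np.load("xy.npy"); xy=np.array([x,y]); z+=.0001
phi=0; q=lambda p:down(YAW+np.pi-p); ok=True
for k in range(2):
    f=Fm(2,.015)-f0; xy+=np.clip(f[:2]/8000,-.0005,.0005); movel([*xy,z],q(0),speed=.03)
f=Fm(3)-f0; print("bal",xy.round(4),f.round(2),read_eef_pos()[2].round(4))
t0=read_time_s()
while phi<1.55:
    phi=min(phi+(.07 if phi<.15 else .13),1.55)
    movel([*xy,z],q(phi),speed=.03); f=Fm(2,.015)-f0; za=read_eef_pos()[2]
    print(round(phi,2),round(za,4),f.round(2),round(read_time_s(),1))
    if abs(f[5])>.12 or f[2]>13 or np.linalg.norm(f[:2])>10: print("STOP"); break
    xy+=np.clip(f[:2]/12000,-.0005,.0005)
    z+=np.clip((f[2]-9.8)/12000,-.0002,.0003)
np.save("xy.npy",[*xy,z,phi]); print(read_finger_gap())
E
```

```text
bal [ 0.5035 -0.0579] [-1.22  3.9   8.6   0.84  0.28  0.01] 0.1113
0.07 0.1113 [-1.39  4.39  8.18  0.84  0.29  0.03] 47.4
0.14 0.1112 [-1.35  4.09  8.15  0.76  0.25  0.03] 47.7
0.21 0.1112 [-1.68  3.19  8.76  0.71  0.27  0.03] 48.0
0.34 0.1112 [-1.57  3.1   9.46  0.71  0.23  0.05] 48.3
0.47 0.1112 [-0.53  2.49  8.78  0.63  0.19 -0.02] 48.6
0.6 0.1112 [-0.66  2.32  9.67  0.58  0.16  0.06] 48.9
0.73 0.1112 [-0.51  2.59  8.28  0.54  0.1   0.06] 49.2
0.86 0.1113 [-0.85  3.46  8.91  0.54  0.1   0.05] 49.6
0.99 0.1112 [0.02 1.89 9.3  0.47 0.09 0.02] 49.9
1.12 0.1113 [ 0.31  2.16  8.4   0.42 -0.01  0.05] 50.2
1.25 0.1112 [0.35 1.9  8.93 0.42 0.03 0.01] 50.5
1.38 0.1112 [ 0.28  1.37  8.87  0.35  0.05 -0.01] 50.8
1.51 0.1112 [0.41 1.16 9.28 0.33 0.03 0.02] 51.1
1.55 0.1112 [ 0.62  2.02  9.53  0.31 -0.02  0.02] 51.4
0.011535158471942964
```

It turned freely at the bottom with low torque. Now I ease up gently until the cam takes the load, release, retreat and check.

```bash
python3 - <<'E'
from h import *
f0=np.load("f0.npy"); x,y,z,phi=np.load("xy.npy"); q=down(YAW+np.pi-phi)
pause(.2)
for i in range(16):
    z+=.0005; movel([x,y,z],speed=.03); f=Fm(2,.015)-f0; za=read_eef_pos()[2]
    print(round(z,4),round(za,4),f[[0,1,2,5]].round(2))
    if f[2]<1.2: break
move_gripper(.03); print(read_finger_gap(),(Fm(2)-f0).round(2))
movel([x,y,.17],speed=.08); movel([x,y,.20],speed=.2)
u=np.array([np.cos(YAW),np.sin(YAW)])
move_ptp([*(XY+u*.06),.30],down(YAW+np.pi/2))
move_gripper(.06)
im=read_camera("wrist"); t=read_camera("top"); s=read_camera("scene")
cv2.imwrite("pics/k.png",np.vstack([cv2.resize(im[:,:,::-1],(400,300)),cv2.resize(t[140:260,220:380][:,:,::-1],(400,300),interpolation=2)]))
print(read_time_s())
E
```

```text
0.1098 0.1114 [0.24 0.75 7.65 0.06]
0.1103 0.1118 [0.79 0.73 7.25 0.  ]
0.1108 0.1123 [0.34 0.58 7.35 0.04]
0.1113 0.1128 [0.88 0.69 6.63 0.04]
0.1118 0.1133 [0.81 0.94 6.63 0.02]
0.1123 0.1138 [1.22 0.46 6.96 0.02]
0.1128 0.1142 [1.31 0.73 6.5  0.  ]
0.1133 0.1147 [1.11 0.69 6.31 0.04]
0.1138 0.1152 [1.25 1.18 6.45 0.02]
0.1143 0.1156 [1.17 1.42 5.8  0.03]
0.1148 0.116 [ 1.46 -0.    5.44  0.02]
0.1153 0.1161 [ 4.95 -2.58  2.08  0.02]
0.1158 0.1161 [ 5.41 -2.4  -0.18  0.04]
0.03017792158097843 [-1.4  -0.44  4.67 -0.24  0.26  0.03]
57.8833
```

View pics/k.png

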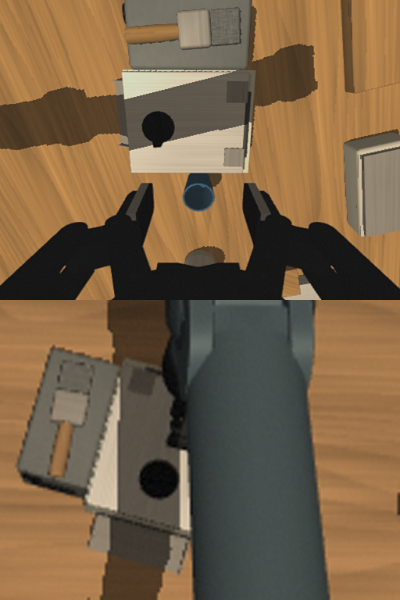

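The wrist view shows the cover flat and the bar now lying across it, pointing toward the cup (image-down, from (158,130) to (157,145)). The cup and brush are in place and the gripper is clear. The head stopped rising 4.9 mm above the bottom and the load passed to the cam, so it caught. I'm handing in.

```bash
python3 -c "
from bench import *
print(sign_off(), read_time_s())"
```

```text
the job is handed in; nothing more can be done
the job is handed in; nothing more can be done
```

The cover is shut, and the fastener is pressed, turned a quarter turn clockwise and caught. I handed the job in at about 58 s of the 70 s allowed; no verdict was reported.

**How it went**
- **Cover:** I pushed it shut at the press point until it met its stop, at about 10 N.
- **Press:** I gripped the bar at 20 N and felt the bottom after about 14 mm. By the wrist reading, the load on the catch was only about 2.7 N above the expected spring force.
- **Turn:** I turned 1.55 rad in small steps at the bottom, with about 0.06 N m of torque at most.
- **Release:** I eased up slowly. The head stopped 4.9 mm above the bottom and the load passed to the cam, so I let go and backed away.

**Last checks**
- The last picture, taken after letting go, shows the bar lying across the shut cover. The cup and brush look undisturbed and the gripper is clear. I did not measure the final fastener angle, or re-check where the jar, block, bowl and scraper stand.
- The shut fingertips made contact about 8 mm behind the reported TCP, not 19 mm ahead as described. My first push therefore left the cover about 0.06 rad open. The contact heights on the cover and on the disc agreed with the corrected value, and a second push closed it.
- Side forces reached about 6 N while pressing and about 5 N as the cam caught. I partly relieved them before turning.

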